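# Free the stuck lid of a dry box and hold it ajar

## Robot

A 6-joint arm with a two-finger parallel gripper is mounted at the origin on a cart in front of the work surface, level with it; the furniture and walls round the work are solid. World frame = base frame: x ahead of the robot, y to its left, z up, the work surface at z = 0. Lengths are in m, angles in rad, forces in N, time in s.
With the tool pointing down it reaches from about 0.35 to 0.85 m from the base axis. Payload 8.1 kg.
Tool frame: the origin (TCP) lies at the centre of the arm's flange, where the gripper is bolted on; the fingertips stand 186 mm ahead of it and the grasp point (between the pads) lies 167 mm ahead of it (robot.grasp_offset is the distance from the TCP to the grasp point, in m); z points along the fingers, y is the line along which they close (so a half turn about z gives the same grasp; the last joint's range is limited). The gripper opens to 93 mm and grips with 3 to 60 N. Pads are 15 mm wide; open, the fingers measure 128 mm over their backs; the gripper's body (75 mm by 188 mm) begins 65 mm behind the grasp point.
Start: joints at [-1.31, 0.13, 1.488, -0, 1.523, -0.085], TCP at [0.203, -0.564, 0.405] pointing down, gripper open.
Joint ranges: [-2.96, 2.96], [-0.89, 2.26], [0.02, 2.5], [-1.34, 4.48], [0, 2.73], [-2.66, 2.66]. Speed limits (rad/s): [2.39, 2.39, 2.79, 3.14, 3.14, 3.14].

## Interface

Orientations are given as a rotation vector (axis times angle).
In Python, from plant import robot gives the robot as it stands.
- The arm moves only by the tool drive_tool, never from a script. Its argument "moves" is one flat list of numbers, 7 for each row, row after row: the finger opening in mm, from 0 to 93, then the shift along the tool's x, y, z in mm, then the turn, a rotation vector about the tool's x, y, z in degrees. A call has 1 to 8 rows; each row shifts and turns the commanded pose from where the row before left it, along the tool's axes as they then stand; what a row does not reach is not made up. A row lasts 1/10 s, in which the tool goes at most 50 mm and 8.59 degrees, less where a joint would pass 70% of its speed; a pose out of reach is approached as far as the arm can. A call is refused whole if a number of a shift passes 50 or a number of a turn 8.59, either way. A call with a gripper value outside its range is refused whole. The fingers move at their own pace and stop on an object; "grip_force" is the grip in N (left out, the last holds). Time passes only in rows, so rows that do not move let the fingers close. It gives the time, the measured TCP pose, the force, the opening and the grip force at its end, in the units of the state.
- robot.read_state(): the state, without advancing time (a new reading comes with each control period).
- robot.read_camera(name): name is "side" or "top" or "wrist"; returns a dict with "color" (384x512x3 uint8, red, green, blue), "depth" (384x512 float32, m along the optical axis (not along the pixel's ray), 0 where there is no reading), "mtx" (3x3 intrinsics, pixels), "dist_coeffs" ([k1, k2, p1, p2, k3] as OpenCV has them; the pictures are not rectified), "R" (3x3) and "t" (3): a world point X has camera coordinates R X + t. Camera axes: x right, y down, z forward; pixel columns grow to the right and rows downward; lengths in m; the calibration is good to about 2 mm. A picture is of the moment at which its call begins.
- robot.close_job(): hands the job in; it is judged then, once.
The state is a dict: "t": time; "q": joint angles; "dq": joint speeds; "joint_torque": joint torques, N m; "tool_pos": TCP position; "orientation": TCP orientation; "force": force on the tool from outside, world axes, zero at the start; "wrist_torque": the same for the moment, N m; "opening": finger opening in m; "gripper_force": force on a finger pad.
Only numpy, scipy, OpenCV 4.12 (cv2) and the standard library are available. Lean on these libraries where they do the work, as an engineer would, in place of code of your own. Each camera call takes 0.05 s, during which the arm holds its last target. There are 200 camera calls.

## Task

The hinged lid of the small grey metal dry box has stuck on its rubber seal, and a pine offcut lies on it. Lift the offcut off and set it down flat on the bare worktop clear of the box, without dropping it and without disturbing the other things. Then pull the lid free of its seal by its round black knob, without letting it fly wide open, and finish still holding the knob, the lid kept still and only slightly open, with its front edge about 3 cm above the box; do not let go.

Things in the scene. Friction and masses are not known exactly. Their poses are not given: they have to be found in the camera images.
- dry_box: Small grey sheet-metal box, screwed to the worktop, 170 (x) x 150 (y) x 76 mm high, with an aluminium lid 176 x 154 mm on top; the flat top of the closed lid is 87 mm above the worktop. Origin: centre of its underside, on the worktop; its x axis points from the front (white dial, knob side) to the hinge at the back, y to the left, z up. On its left (+y) side a patch of worktop about 0.16 x 0.16 m, centred 0.21 m in world +y from the box's origin, is always empty.
- lid (a joint): Hinge angle of the lid, rad: 0 = shut, grows as the front edge rises; the front edge is 0.178 m from the hinge line, so 0.17 rad lifts it 30 mm. The rubber snap seal holds it over about the first 5 mm: an upward pull of roughly 10 to 15 N at the knob breaks it, after which only the lid's weight (about 2 N at the knob) is left and it falls shut when let go.
- lid_hinge (a point): Point on the hinge line, at the middle of the box's back edge, 78 mm above the worktop; the hinge line runs along the box's y axis.
- knob (a point): Round black knob standing on the lid near its front edge (55 mm in front of the middle of the box): head 28 mm in diameter from 11 to 36 mm above the lid, on a 16 mm stem. This point: centre of its foot on the lid's top face, 144 mm from the hinge line; it moves with the lid, z is its axis. Its friction in the fingers is ordinary; the head is wider than the stem.
- wood_block: Pine offcut, 45 (x) x 100 (y) x 34 (z) mm, 0.08 to 0.17 kg, lying flat on the rear half of the lid, roughly parallel to the hinge. Origin: centre of its underside; z up.
- jar_nails: Bystander: glass jar of nails with a round lid, 53 mm wide, 72 mm high; origin at the centre of its underside.
- carton: Bystander: small carton, 66 (x) x 116 (y) x 57 mm; origin at the centre of its underside.
- clear_square: Bystander: small square clear plastic box, 72 x 72 x 50 mm; origin at the centre of its underside.
- tape_white: Bystander: roll of tape lying flat, 80 mm in diameter, 25 mm high; origin at the centre of its underside.
There are look-alikes about, which are no part of the job. Leave any blue or pink look-alike of the wood_block alone.

How it is judged:
On the way, in this order (a step that is already met when the one before it is completed fails the run):
1. the offcut lies flat on the worktop, let go and clear of the box, with the lid still shut (height (world z) of wood_block below 0.006 m and angle between wood_block's own z axis and vertical below 0.1 rad and linear speed of wood_block below 0.02 m/s and contact force between wood_block and the fingers below 0.05 N and contact force between wood_block and dry_box below 0.05 N and value of joint lid below 0.02 rad), for 0.2 s.
2. the lid has been pulled off its seal by the knob (value of joint lid above 0.06 rad and contact force between any of knob_head, knob_stem and the fingers above 0.5 N), for 0.05 s.
At the end, for the whole second after the job is handed in: The fingers still hold the knob, the lid is still (under 0.05 rad/s) between 0.09 and 0.29 rad open (front edge 16 to 51 mm up), and the offcut lies at rest flat on the worktop, touching neither the box nor the robot (value of joint lid between 0.09 and 0.29 rad and velocity of joint lid between -0.05 and 0.05 rad/s and contact force between any of knob_head, knob_stem and the fingers above 0.5 N and height (world z) of wood_block below 0.006 m and angle between wood_block's own z axis and vertical below 0.1 rad and linear speed of wood_block below 0.02 m/s and contact force between wood_block and dry_box below 0.05 N and contact force between wood_block and the arm below 0.05 N); the arm keeps its last pose, push and grip.
It fails at once if the lid flies wide open (beyond 0.5 rad, front edge 85 mm up) (value of joint lid above 0.5 rad).
It fails at once if the offcut is dropped or thrown (moves faster than 0.6 m/s while not held) (contact force between wood_block and the fingers below 0.05 N and linear speed of wood_block above 0.6 m/s).
It fails at once if a bystander is pushed more than 3 cm (distance of any of jar_nails, carton, clear_square, tape_white from where it was at the start of the episode above 0.03 m).
It also fails if it takes over 56 s, if anything falls off the work surface, if the arm or the gripper's body presses on something with over 40 N, if the wrist force passes 120 N, or if a joint passes its speed limit or range.

## Working session

There is one attempt and no reset: what is moved stays moved. The work goes in short steps, Python scripts to look and compute and a tool call to move; the robot and the scene stay as the last step left them, time stands still between calls to the robot, and variables do not carry over. Pictures are saved under pics/ and viewed, at most 10 in all, crops included, and the job is handed in when it is done.

Besides the shell and the picture viewer there is one more tool, called after "Request:" as name(argument=value, ...) on one line, values as JSON. drive_tool: Moves the arm, as the interface text tells. Its arguments: {"type":"object","properties":{"moves":{"type":"array","items":{"type":"number"}},"grip_force":{"type":"number"}},"required":["moves"]}

```bash
mkdir -p pics; ls; python3 - <<'E'
from plant import robot
import cv2,numpy as np
s=robot.read_state();print(s['t'],s['tool_pos'],s['orientation'],s['opening'])
for n in('top','side'):
    d=robot.read_camera(n);cv2.imwrite(f'pics/{n}0.png',d['color'][:,:,::-1]);np.savez(f'{n}0.npz',**d)
    print(n,d['mtx'],d['dist_coeffs'],d['R'],d['t'])
E
```

```text
pics
0.0 [ 0.203321   -0.56425935  0.40372739] [-3.09302176e+00 -5.40118968e-01  2.62064354e-04] 0.0933421367992424
top [[436.15896109   0.         250.02332251]
 [  0.         436.15896109 186.13394567]
 [  0.           0.           1.        ]] [0.01264691 0.         0.         0.         0.        ] [[-2.37806399e-02 -9.99716101e-01 -1.48274407e-03]
 [-9.95420892e-01  2.38157715e-02 -9.25746053e-02]
 [ 9.25836362e-02 -7.25528933e-04 -9.95704647e-01]] [0.10847478 0.48928148 1.74783121]
side [[415.98119552   0.         254.35911411]
 [  0.         415.98119552 194.20728335]
 [  0.           0.           1.        ]] [-0.14818211  0.          0.          0.          0.        ] [[-0.90338086 -0.42878519 -0.00680297]
 [-0.22554651  0.48856269 -0.84287322]
 [ 0.36473523 -0.75990115 -0.53806919]] [0.47752839 0.12026617 1.43834248]
```

View pics/top0.png

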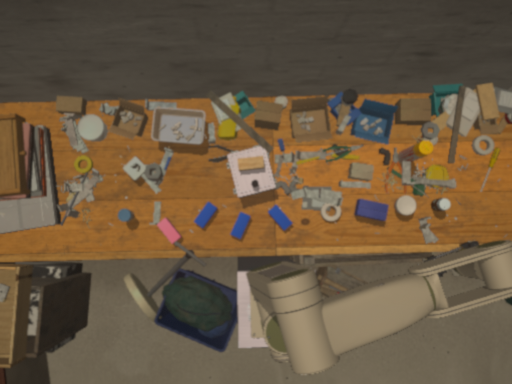

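View pics/side0.png

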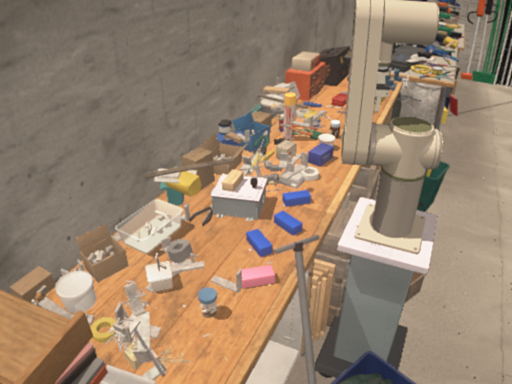

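Candidates for the offcut in the top view are pine (251,163) on the lid, blue (206,215), (241,226) and (280,217), and pink (169,231). I choose the pine one. The knob is the black dot at (255,185), and the empty patch is near (195,170).

```bash
cat > h.py <<'E'
import cv2,numpy as np
def ray(d,uv,z):
    p=cv2.undistortPoints(np.array(uv,float).reshape(-1,1,2),d['mtx'],d['dist_coeffs']).reshape(-1,2)
    r=np.c_[p,np.ones(len(p))]@d['R']; c=-d['R'].T@d['t']
    return c+r*((z-c[2])/r[:,2])[:,None]
def rect(d,mask,z):
    n,l,s,c=cv2.connectedComponentsWithStats(mask.astype(np.uint8))
    i=1+np.argmax(s[1:,4]); v,u=np.where(l==i)
    P=ray(d,np.c_[u,v],z)[:,:2]; r=cv2.minAreaRect((P*1000).astype(np.float32))
    return s[i],P.mean(0),r
E
python3 - <<'E'
from h import *
d=dict(np.load('top0.npz'));im=d['color'];hsv=cv2.cvtColor(im,cv2.COLOR_RGB2HSV)
x0,y0=220,140
roi=np.zeros(im.shape[:2],bool);roi[150:174,234:268]=1
wood=roi&(hsv[...,1]>70)&(hsv[...,2]>110);print('wood',rect(d,wood,.121))
roi[:]=0;roi[174:192,240:270]=1
print('knob',rect(d,roi&(hsv[...,2]<70),.123))
roi[:]=0;roi[143:200,224:278]=1
lid=roi&(hsv[...,1]<60)&(hsv[...,2]>120)
c=cv2.morphologyEx(lid.astype(np.uint8),cv2.MORPH_CLOSE,np.ones((9,9)));print('lid',rect(d,c,.087))
print(ray(d,[[198,170]],0))
cr=im[130:215,170:290];cv2.imwrite('pics/c0.png',cv2.resize(cr,None,fx=6,fy=6,interpolation=cv2.INTER_CUBIC)[:,:,::-1])
E
```

```text
wood (array([238, 156,  26,  15, 323], dtype=int32), array([0.57225686, 0.09291546]), ((572.2767333984375, 92.86430358886719), (48.93704605102539, 99.16458129882812), 5.016200065612793))
knob (array([253, 181,   4,   5,  16], dtype=int32), array([0.49308291, 0.0789598 ]), ((494.05865478515625, 79.41339111328125), (11.49604320526123, 15.403253555297852), 88.60123443603516))
lid (array([ 227,  145,   51,   52, 1501], dtype=int32), array([0.54115652, 0.08868612]), ((552.1159057617188, 78.2540512084961), (181.10812377929688, 198.4867706298828), 12.703068733215332))
[[0.56581997 0.30976081 0.        ]]
```

View pics/c0.png

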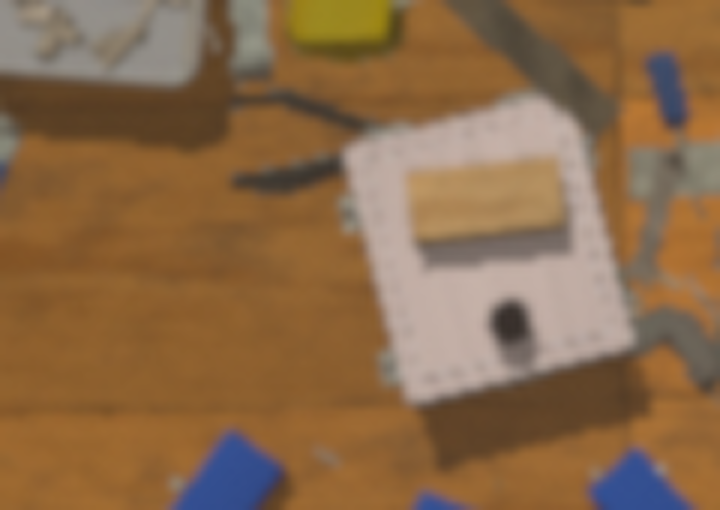

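The crop shows the pine block at crop (487,200), the knob at (509,322), and bare wood to the left. Black pliers lie by the box's rear left. The block is at (0.572, 0.093) with yaw 5°, and the box has yaw of about 13°. I'm moving over the block now.

Request:
drive_tool(moves=[93, 36, -31, 0, 0, 0, 0, 93, 36, -31, 0, 0, 0, 0, 93, 36, -31, 0, 0, 0, 0, 93, 36, -31, 0, 0, 0, 0, 93, 36, -31, 0, 0, 0, 0, 93, 36, -31, 0, 0, 0, 0, 93, 36, -31, 0, 0, 0, 0, 93, 36, -31, 0, 0, 0, 0])

```text
t: 0.9
tool_pos: [0.3906, -0.2317, 0.4045]
orientation: [-3.095, -0.54, 0.0]
force: [0.7, -0.9, -0.9]
opening: 0.0927
gripper_force: 0.0
```

Request:
drive_tool(moves=[93, 36, -31, 0, 0, 0, 0, 93, 36, -31, 0, 0, 0, 0, 93, 36, -31, 0, 0, 0, 0, 93, 36, -31, 0, 0, 0, 0, 93, 36, -31, 0, 0, 0, 0, 93, 36, -31, 0, 0, 0, 0, 93, 36, -31, 0, 0, 0, 0, 93, 30, -28, 0, 0, 0, 0])

```text
t: 1.7
tool_pos: [0.5732, 0.0948, 0.4042]
orientation: [-3.094, -0.542, 0.001]
force: [0.8, -0.8, -0.4]
opening: 0.0931
gripper_force: 0.0
```

Request:
drive_tool(moves=[65, 0, 0, 0, 0, 0, -8.5, 65, 0, 0, 0, 0, 0, -8.5, 65, 0, 0, 0, 0, 0, -8.5, 65, 0, 0, 0, 0, 0, -8.5, 65, 0, 0, 0, 0, 0, -8.5, 65, 0, 0, 0, 0, 0, -8.5, 65, 0, 0, 0, 0, 0, -8.5, 65, 0, 0, 0, 0, 0, -8.5])

```text
t: 2.5
tool_pos: [0.5724, 0.0925, 0.4041]
orientation: [-2.256, -2.185, 0.001]
force: [-0.5, -1.5, -0.5]
opening: 0.0647
gripper_force: 0.0
```

Request:
drive_tool(moves=[65, 0, 0, 20, 0, 0, -7, 65, 0, 0, 30, 0, 0, 0, 65, 0, 0, 0, 0, 0, 0])

```text
t: 2.8
tool_pos: [0.5709, 0.0924, 0.3496]
orientation: [-2.122, -2.308, 0.01]
force: [-1.1, -0.5, -0.4]
opening: 0.0654
gripper_force: 0.0
```

```bash
python3 - <<'E'
from plant import robot
from h import *
s=robot.read_state();print(s['tool_pos'],s['orientation'])
d=robot.read_camera('wrist');np.savez('w0.npz',**d);cv2.imwrite('pics/w0.png',d['color'][:,:,::-1]);print(-d['R'].T@d['t'])
E
```

```text
[0.57088548 0.09241151 0.34963272] [-2.12247979 -2.30831548  0.00968699]
[0.56476171 0.17538216 0.32987963]
```

View pics/w0.png

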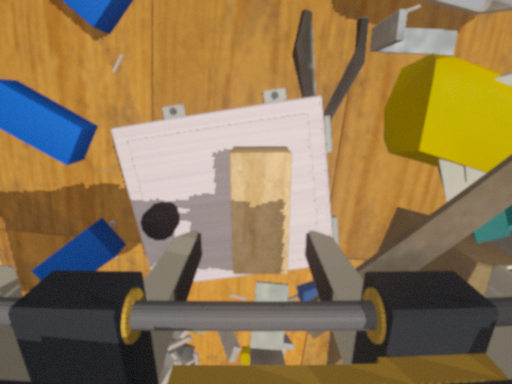

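The wrist view shows the block's top face at corners (231,148), (291,148), (289,273) and (232,273), and the knob head at (160,220). The block sits between the open fingers.

```bash
python3 - <<'E'
from h import *
d=dict(np.load('w0.npz'))
P=ray(d,[[231,148],[291,148],[289,273],[232,273]],.121);print(P,P.mean(0))
print('knob',ray(d,[[160,220]],.123),'lid',ray(d,[[113,129],[321,97]],.087))
E
```

```text
[[0.54973584 0.14418938 0.121     ]
 [0.59217596 0.14780899 0.121     ]
 [0.60294308 0.04698388 0.121     ]
 [0.55670198 0.0428879  0.121     ]] [0.57538921 0.09546754 0.121     ]
knob [[0.49909286 0.08528655 0.123     ]] lid [[0.4492963  0.14690509 0.087     ]
 [0.61544563 0.18536031 0.087     ]]
```

Request:
drive_tool(moves=[65, 2, 3, 30, 0, 0, 0, 65, 0, 0, 25, 0, 0, 0, 65, 0, 0, 0, 0, 0, 0, 65, 0, 0, 0, 0, 0, 0], grip_force=20)

```text
t: 3.25
tool_pos: [0.5757, 0.0948, 0.301]
orientation: [2.126, 2.312, 0.0]
force: [0.9, 0.2, 1.0]
opening: 0.0649
gripper_force: 0.0
```

Request:
drive_tool(moves=[65, 0, 0, 16, 0, 0, 0, 65, 0, 0, 5, 0, 0, 0, 65, 0, 0, 0, 0, 0, 0, 30, 0, 0, 0, 0, 0, 0, 30, 0, 0, 0, 0, 0, 0, 30, 0, 0, 0, 0, 0, 0, 30, 0, 0, 0, 0, 0, 0, 30, 0, 0, 0, 0, 0, 0])

```text
t: 4.05
tool_pos: [0.5755, 0.0948, 0.2792]
orientation: [2.126, 2.312, 0.001]
force: [0.1, -0.4, 1.6]
opening: 0.045
gripper_force: 20.0
```

Request:
drive_tool(moves=[30, 0, 0, -10, 0, 0, 0, 30, 0, 0, -20, 0, 0, 0, 30, 0, 0, -25, 0, 0, 0, 30, 0, 0, -25, 0, 0, 0, 30, 0, 0, -20, 0, 0, 0, 30, 0, 0, 0, 0, 0, 0])

```text
t: 4.65
tool_pos: [0.5763, 0.0949, 0.3831]
orientation: [2.123, 2.309, 0.007]
force: [0.4, -0.4, -0.5]
opening: 0.0448
gripper_force: 20.0
```

Request:
drive_tool(moves=[30, 20, -1, 0, 0, 0, 0, 30, 30, -1, 0, 0, 0, 0, 30, 40, -1, 0, 0, 0, 0, 30, 40, -1, 0, 0, 0, 0, 30, 40, -1, 0, 0, 0, 0, 30, 26, -1, 0, 0, 0, 0, 30, 15, 0, 0, 0, 0, 0, 30, 0, 0, 0, 0, 0, 0])

```text
t: 5.45
tool_pos: [0.5511, 0.3059, 0.3776]
orientation: [-2.123, -2.315, 0.002]
force: [-0.5, -1.1, -1.5]
opening: 0.0448
gripper_force: 20.0
```

```bash
python3 - <<'E'
from plant import robot
from h import *
s=robot.read_state();print(s['tool_pos'],s['orientation'],s['opening'],s['gripper_force'])
d=robot.read_camera('side');c=d['color'][120:300,120:330];cv2.imwrite('pics/s1.png',cv2.resize(c,None,fx=3,fy=3)[:,:,::-1])
E
```

```text
[0.55110603 0.30589881 0.37756619] [-2.12309681e+00 -2.31458992e+00  2.03801123e-03] 0.04478596865376297 20.000009536743164
```

View pics/s1.png

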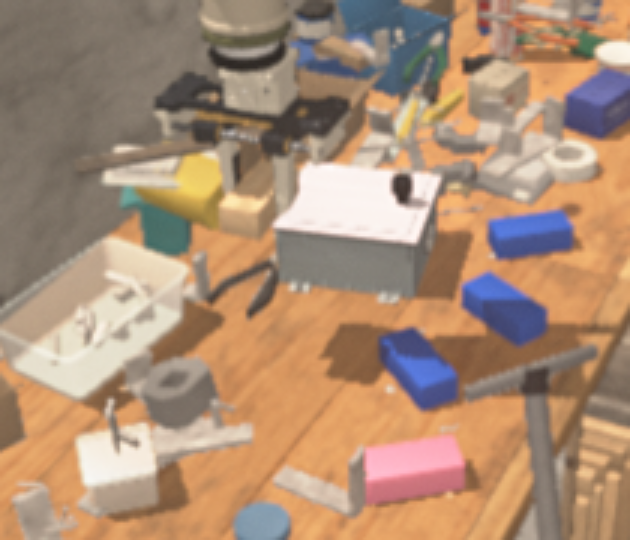

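The side view shows the block held at (245,210), the lid shut, and pliers at (250,285). I'll nudge 15 mm away from the pliers and descend.

Request:
drive_tool(moves=[30, 0, -15, 10, 0, 0, 0, 30, 0, 0, 25, 0, 0, 0, 30, 0, 0, 35, 0, 0, 0, 30, 0, 0, 35, 0, 0, 0, 30, 0, 0, 35, 0, 0, 0, 30, 0, 0, 25, 0, 0, 0, 30, 0, 0, 10, 0, 0, 0, 30, 0, 0, 0, 0, 0, 0])

```text
t: 6.3
tool_pos: [0.5364, 0.3016, 0.202]
orientation: [-2.127, -2.31, 0.005]
force: [-0.1, 0.5, -1.2]
opening: 0.0447
gripper_force: 20.0
```

Request:
drive_tool(moves=[30, 0, 0, 4, 0, 0, 0, 30, 0, 0, 2, 0, 0, 0, 30, 0, 0, 0, 0, 0, 0])

```text
t: 6.6
tool_pos: [0.5373, 0.3034, 0.1989]
orientation: [2.126, 2.312, 0.003]
force: [-0.7, -0.3, -0.4]
opening: 0.045
gripper_force: 20.0
```

Request:
drive_tool(moves=[30, 0, 0, 2, 0, 0, 0, 30, 0, 0, 2, 0, 0, 0, 30, 0, 0, 1, 0, 0, 0, 30, 0, 0, 0, 0, 0, 0])

```text
t: 7.0
tool_pos: [0.5367, 0.3033, 0.1926]
orientation: [-2.126, -2.313, 0.0]
force: [-0.3, -0.2, -0.5]
opening: 0.0445
gripper_force: 20.0
```

Request:
drive_tool(moves=[30, 0, 0, 1, 0, 0, 0, 30, 0, 0, 1, 0, 0, 0, 30, 0, 0, 0, 0, 0, 0])

```text
t: 7.3
tool_pos: [0.5369, 0.3034, 0.1924]
orientation: [2.126, 2.313, 0.0]
force: [-6.2, -3.2, 13.4]
opening: 0.0449
gripper_force: 20.0
```

Contact at the expected height. I'll release, rise, and check.

Request:
drive_tool(moves=[30, 0, 0, -1, 0, 0, 0, 50, 0, 0, 0, 0, 0, 0, 62, 0, 0, 0, 0, 0, 0, 62, 0, 0, 0, 0, 0, 0, 62, 0, 0, -10, 0, 0, 0, 62, 0, 0, -30, 0, 0, 0, 62, 0, 0, -45, 0, 0, 0, 62, 0, 0, -45, 0, 0, 0])

```text
t: 8.1
tool_pos: [0.5363, 0.3031, 0.3231]
orientation: [-2.126, -2.312, 0.002]
force: [0.8, -0.1, 0.1]
opening: 0.0624
gripper_force: 0.0
```

```bash
python3 - <<'E'
from plant import robot
from h import *
s=robot.read_state();print(s['tool_pos'],s['orientation'],s['force'])
d=robot.read_camera('wrist');cv2.imwrite('pics/w1.png',d['color'][:,:,::-1]);np.savez('w1.npz',**d)
E
```

```text
[0.53629537 0.30309241 0.32309425] [-2.12580132e+00 -2.31234027e+00  2.02476116e-03] [ 0.82772619 -0.08107149  0.08075877]
```

View pics/w1.png

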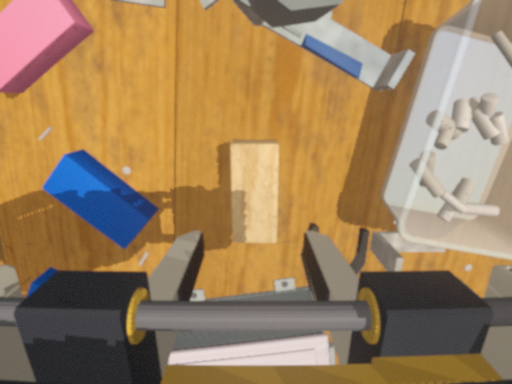

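The block lies flat and free at pixel (255,192). I'll go above the knob and turn the fingers along the hinge direction.

Request:
drive_tool(moves=[62, 0, 0, -40, 0, 0, 0, 62, -30, -8, -20, 0, 0, 0, 62, -40, -10, 0, 0, 0, 0, 62, -40, -10, 0, 0, 0, 0, 62, -40, -10, 0, 0, 0, 0, 62, -40, -10, 0, 0, 0, 0, 62, -24, -8, 0, 0, 0, 0, 62, 0, 0, 0, 0, 0, 8.2])

```text
t: 8.95
tool_pos: [0.4984, 0.0825, 0.3825]
orientation: [2.288, 2.151, 0.0]
force: [-0.5, 0.2, 0.6]
opening: 0.0621
gripper_force: 0.0
```

Request:
drive_tool(moves=[62, 0, 0, 0, 0, 0, 8.2, 62, 0, 0, 0, 0, 0, 8.2, 62, 0, 0, 0, 0, 0, 8.2, 62, 0, 0, 0, 0, 0, 8.2, 62, 0, 0, 0, 0, 0, 8.2, 62, 0, 0, 0, 0, 0, 8.2, 62, 0, 0, 0, 0, 0, 8.2, 62, 0, 0, 0, 0, 0, 8.2])

```text
t: 9.75
tool_pos: [0.4989, 0.0853, 0.3823]
orientation: [3.09, 0.564, 0.001]
force: [-0.0, -0.5, 0.5]
opening: 0.0618
gripper_force: 0.0
```

Request:
drive_tool(moves=[62, 0, 0, 0, 0, 0, 8.2, 62, 0, 0, 0, 0, 0, 0, 62, 0, 0, 0, 0, 0, 0])

```text
t: 10.05
tool_pos: [0.4989, 0.0853, 0.3821]
orientation: [-3.121, -0.357, -0.001]
force: [-0.3, -0.3, -0.3]
opening: 0.0622
gripper_force: 0.0
```

```bash
python3 - <<'E'
from plant import robot
from h import *
s=robot.read_state();print(s['tool_pos'],s['orientation'],s['force'],s['q'])
d=robot.read_camera('wrist');cv2.imwrite('pics/w2.png',d['color'][:,:,::-1]);np.savez('w2.npz',**d)
E
```

```text
[0.49888384 0.08534298 0.38213382] [-3.12118674e+00 -3.57341196e-01 -9.24726861e-04] [-0.30441476 -0.25495438 -0.3046708 ] [ 6.80783350e-02 -1.14475891e-01  1.77564592e+00  4.37619068e-05
  1.47983530e+00  1.41088559e+00]
```

View pics/w2.png

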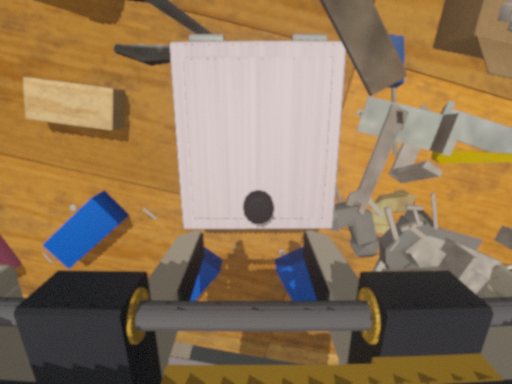

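The lid shows square to the tool, with corners at (171,42), (344,41), (335,228) and (184,229) and the knob head at (259,207).

```bash
python3 - <<'E'
from h import *
d=dict(np.load('w2.npz'))
g=cv2.cvtColor(d['color'],cv2.COLOR_RGB2GRAY);m=np.zeros_like(g,bool);m[180:235,235:285]=1
n,l,s,c=cv2.connectedComponentsWithStats((m&(g<70)).astype(np.uint8));i=1+np.argmax(s[1:,4]);print(s[i],c[i])
K=ray(d,[c[i]],.123)[0];print('knob',K)
P=ray(d,[[171,42],[344,41],[335,228],[184,229]],.087);print(P)
ax=(P[0]+P[1]-P[2]-P[3])/2;print('yaw',np.degrees(np.arctan2(ax[1],ax[0])),np.linalg.norm(ax))
f=2*np.arctan2(.3573,3.1212);dx,dy=K[:2]-[.4989,.0853]
print('phi',np.degrees(f),'tool dx,dy mm',1e3*(np.cos(f)*dx+np.sin(f)*dy),1e3*(np.sin(f)*dx-np.cos(f)*dy))
print('camdir',-d['R'].T@d['t'])
E
```

```text
[245 192  27  31 627] [258.29346093 207.41307815]
knob [0.49882532 0.0804117  0.123     ]
[[ 0.61572849  0.18434023  0.087     ]
 [ 0.65001301  0.04014675  0.087     ]
 [ 0.48235339 -0.00463759  0.087     ]
 [ 0.44644456  0.14541241  0.087     ]]
yaw 13.952394353451119 0.17359340908211932
phi 13.061036769097484 tool dx,dy mm -1.1774541065855704 4.74496263286946
camdir [0.58134119 0.10393409 0.3623855 ]
```

Request:
drive_tool(moves=[62, -2, 5, 20, 0, 0, 0, 62, 0, 0, 35, 0, 0, 0, 62, 0, 0, 30, 0, 0, 0, 62, 0, 0, 12, 0, 0, 0, 62, 0, 0, 0, 0, 0, 0, 62, 0, 0, 0, 0, 0, 0], grip_force=10)

```text
t: 10.7
tool_pos: [0.4986, 0.0801, 0.286]
orientation: [3.122, 0.352, 0.002]
force: [0.2, -0.6, 0.2]
opening: 0.0617
gripper_force: 0.0
```

Request:
drive_tool(moves=[62, 0, 0, 6, 0, 0, 0, 62, 0, 0, 0, 0, 0, 0, 10, 0, 0, 0, 0, 0, 0, 10, 0, 0, 0, 0, 0, 0, 10, 0, 0, 0, 0, 0, 0, 10, 0, 0, 0, 0, 0, 0, 10, 0, 0, 0, 0, 0, 0, 10, 0, 0, 0, 0, 0, 0])

```text
t: 11.5
tool_pos: [0.498, 0.0803, 0.2788]
orientation: [-3.121, -0.351, 0.0]
force: [-0.1, 3.1, 0.5]
opening: 0.0276
gripper_force: 10.0
```

The opening of 27.6 mm matches the knob head. I'll tighten and then follow the hinge arc at 1° per row.

Request:
drive_tool(moves=[10, 0, 0, 0, 0, 0, 0, 10, 0, 0, 0, 0, 0, 0, 10, 3.5, 0, -2.5, 0, -1, 0, 10, 3.5, 0, -2.5, 0, -1, 0, 10, 3.5, 0, -2.5, 0, -1, 0, 10, 0, 0, 0, 0, 0, 0], grip_force=50)

```text
t: 12.1
tool_pos: [0.5089, 0.0827, 0.2866]
orientation: [3.116, 0.35, -0.084]
force: [-2.2, 5.3, 2.6]
opening: 0.0271
gripper_force: 50.0
```

Request:
drive_tool(moves=[10, 3.5, 0, -2.5, 0, -1, 0, 10, 3.5, 0, -2.5, 0, -1, 0, 10, 3.5, 0, -2.5, 0, -1, 0, 10, 3.5, 0, -2.5, 0, -1, 0, 10, 0, 0, 0, 0, 0, 0])

```text
t: 12.6
tool_pos: [0.5232, 0.086, 0.2948]
orientation: [3.103, 0.349, -0.192]
force: [-0.3, 4.7, -2.7]
opening: 0.0265
gripper_force: 50.0
```

Request:
drive_tool(moves=[10, 3.5, 0, -2.5, 0, -1, 0, 10, 3.5, 0, -2.5, 0, -1, 0, 10, 3.5, 0, -2.5, 0, -1, 0, 10, 0, 0, 0, 0, 0, 0, 10, 0, 0, 0, 0, 0, 0])

```text
t: 13.1
tool_pos: [0.5343, 0.0886, 0.3006]
orientation: [3.091, 0.347, -0.272]
force: [2.2, 5.3, -4.0]
opening: 0.0267
gripper_force: 50.0
```

```bash
python3 - <<'E'
from plant import robot
from h import *
s=robot.read_state();print(s['tool_pos'],s['orientation'],s['force'],s['opening'],s['gripper_force'],s['wrist_torque'])
d=robot.read_camera('side');c=d['color'][130:260,170:330];a=cv2.resize(c,None,fx=4,fy=4)
cv2.imwrite('pics/s2.png',a[:,:,::-1])
E
```

```text
[0.5343083  0.08859757 0.30055337] [ 3.09142585  0.34742797 -0.27186103] [ 2.21666412  5.26813349 -4.01429282] 0.026681721338028794 49.999165741028264 [ 0.82113474 -0.48841838 -0.20513613]
```

View pics/s2.png

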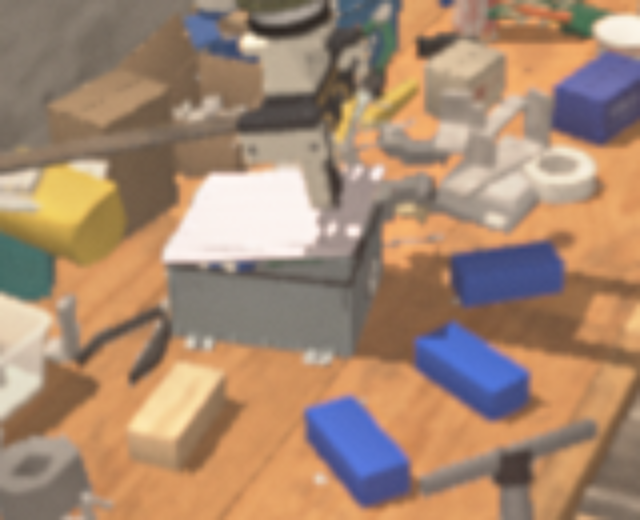

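The side view shows the lid raised with a wedge gap under its edge around (260,268). The offcut is flat at (178,415). I'll measure the lid angle by depth.

```bash
python3 - <<'E'
from plant import robot
from h import *
for n in('side','wrist'):
    d=robot.read_camera(n);c=d['color'];hsv=cv2.cvtColor(c,cv2.COLOR_RGB2HSV)
    v,u=np.where((d['depth']>0));z=d['depth'][v,u]
    p=cv2.undistortPoints(np.c_[u,v].astype(float).reshape(-1,1,2),d['mtx'],d['dist_coeffs']).reshape(-1,2)
    X=(np.c_[p*z[:,None],z]-d['t'])@d['R']
    y=np.radians(13.5);o=np.array([.550,.0925]);B=(X[:,:2]-o)@np.array([[np.cos(y),-np.sin(y)],[np.sin(y),np.cos(y)]])
    ok=(B[:,0]>-.03)&(B[:,0]<.06)&(abs(B[:,1])<.06)&(X[:,2]>.07)&(X[:,2]<.14)&(hsv[v,u,1]<50)&(hsv[v,u,2]>110)
    for _ in range(4):
        A=np.c_[B[ok],np.ones(ok.sum())];f=np.linalg.lstsq(A,X[ok,2],rcond=None)[0]
        r=np.c_[B,np.ones(len(B))]@f-X[:,2]; ok&=abs(r)<.004
    print(n,ok.sum(),'lid angle',np.arctan(-f[0]),f)
print(robot.read_state()['force'])
E
```

```text
side 367 lid angle 0.17609719147754094 [-0.17794033 -0.00243287  0.10234937]
wrist 32806 lid angle 0.17713673356559587 [-0.17901298  0.00191809  0.10297989]
[ 1.94417465  5.35350545 -3.15706671]
```

The lid is at about 0.177 rad and held still, so I'm handing the job in.

```bash
python3 -c "
from plant import robot
print(robot.close_job())"
```

```text
the job is handed in; nothing more can be done
None
```

The job is handed in: the offcut lies flat on the worktop clear of the box, and the gripper still holds the knob with the lid open about 0.177 rad (front edge about 3 cm up).

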